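# Unlock and hold open the display gate

### The arm

A 6-joint arm with a two-finger parallel gripper is mounted at the origin on the work surface. World frame = base frame: x ahead of the robot, y to its left, z up, the work surface at z = 0. Lengths are in m, angles in rad, forces in N, time in s.
With the tool pointing down it reaches from about 0.375 to 0.9 m from the base axis. Payload 3.1 kg.
Tool frame: the origin (TCP) lies between the finger pads; the fingertips stand 22 mm ahead of it and the grasp point (between the pads) lies 3 mm ahead of it; z points along the fingers, y is the line along which they close (so a half turn about z gives the same grasp; the last joint's range is limited). The gripper opens to 87 mm and grips with 3 to 60 N. Pads are 19 mm wide; open, the fingers measure 117 mm over their backs; the gripper's body (75 mm by 190 mm) begins 51 mm behind the grasp point.
Start: joints at [-1.413, 0.527, 1.433, -0, 1.181, -0.178], TCP at [0.207, -0.59, 0.245] pointing down, gripper open.
Joint ranges: [-3.08, 3.08], [-0.75, 2.2], [0.22, 2.44], [-1.43, 4.57], [0, 2.65], [-2.85, 2.85]. Speed limits (rad/s): [2.79, 2.79, 3.14, 3.14, 3.14, 3.14].

### API

Orientations are given as a unit quaternion [x, y, z, w].
In Python, from rig import robot gives the robot as it stands.
- The arm moves only by the tool move_arm, never from a script. Its argument "series" is text: rows parted by semicolons, each of 6 numbers parted by spaces: the shift along the tool's x, y, z in mm, then the turn, a rotation vector about the tool's x, y, z in degrees. In form: dx dy dz ax ay az; .... A call has 1 to 8 rows; each row is the pose to reach, as a shift and turn from the pose commanded when the call began, along the tool's axes at that moment; what a row does not reach only later rows make up. A row lasts 1/12 s, in which the tool goes at most 41.7 mm and 7.16 degrees, less where a joint would pass 70% of its speed; a pose out of reach is approached as far as the arm can. A call with a gripper value outside its range is refused whole. "jaw" is the opening, from 0 (shut) to 1 (fully open), set as the call begins (left out, the last holds). The fingers move at their own pace and stop on an object; "newtons" is the grip in N (left out, the last holds). Time passes only in rows, so rows that repeat a pose let the fingers close. It gives the time, the measured TCP pose, the force, the opening and the grip force at its end, in the units of the state.
- robot.get_obs(): the state, without advancing time (a new reading comes with each control period).
- robot.camera(name): name is "scene" or "side" or "wrist"; returns a dict with "img" (480x640x3 uint8, red, green, blue), "mtx" (3x3 intrinsics, pixels), "world_to_cam" (4x4, takes a point from world to camera coordinates). Camera axes: x right, y down, z forward; pixel columns grow to the right and rows downward; lengths in m; the calibration is good to about 2 mm. A picture is of the moment at which its call begins. There is no depth.
- robot.hand_in(): hands the job in; it is judged then, once.
Trained networks look in a picture, given as the dict that the camera call returned (one of the last four; its "shot" number tells which), for a name from the list of things; names that differ only in an ending like _2 or _b are one class to them, and where a whole thing is asked for, a point or a joint stands for the part that bears it (a point fixed in the world has none). Each returns a list of dicts, best first, with "p" (0 to 1); they miss things now and then, are a little off and sometimes report something else, mostly with a low value. They report only what shows in the picture. A call takes as long as a camera call.
- robot.search_frame(picture, thing): "xyz" ([x, y, z] in m, in world coordinates, good to about 4 mm: the middle of the surface that is visible of it).
- robot.tip_of(picture, thing): "xyz" ([x, y, z] in m, in world coordinates, good to about 4 mm: a listed point, or the origin of a listed thing).
The state is a dict: "time": time; "q": joint angles; "joint_velocities": joint speeds; "joint_torque": joint torques, N m; "position": TCP position; "tool_rot": TCP orientation; "ft_force": force on the tool from outside, world axes, zero at the start; "moment": the same for the moment, N m; "grip_width": finger opening in m; "grip_force": force on a finger pad.
Only numpy, scipy, OpenCV 4.12 (cv2) and the standard library are available. Lean on these libraries where they do the work, as an engineer would, in place of code of your own. Each camera call takes 0.05 s, during which the arm holds its last target. There are 200 camera calls.

### The job

Open the little picket gate so the ornaments behind it can be rearranged: turn the lock knob clockwise until it has clicked fully over, then squeeze the catch next to the knob between the fingers, tab against lug, until it is fully home, and after it the catch next to the gate in the same way. Then swing the gate towards the robot, past its detent, until it stands square to the sill, and finish still holding it there with the gripper, for it swings back if let go. Leave the ornaments, paint pot and brush undisturbed.

Things in the scene. Friction and masses are not known exactly. Their poses are not given: they have to be found in the camera images.
- gate_set: Fixed base: wooden sill 56 x 297 x 30 mm high, turned -0.25 to 0.1 rad. Origin on the table. y axis: along the sill from knob to gate and hinge; x axis: through the gate to the ornaments behind. In its frame (mm): knob (0,-215), first catch lug (0,-142), second catch lug (0,-46), hinge (14,205), finial of the shut gate (14,60). Beyond the hinge: a 139 mm high post and a short fixed fence.
- lock_knob (a joint): Lock knob angle, rad. 0 = locked, bar along gate_set's y. Grows as it turns clockwise seen from above; resists up to about 0.1 N m, clicks over its detent at 0.7, then rests at its stop at 1.4. Its oblong cam, 48 mm long, blocks the first catch until turned.
- knob_grip (a point): Point on the knob's vertical axis, 65 mm above the table, at the height to grip: middle of an upright bar 44 mm long, 12 mm thick, from 50 to 80 mm above the table. Its y axis lies along the bar and turns with it.
- catch1 (a joint): How far the first catch (the outer one, between knob and second catch) is squeezed in, m: 0 = out, 0.014 = home. Resists up to 8 N, snaps over half way (0.007) and then stays home. Blocked until the knob is turned.
- catch1_tab: Sliding tab of the first catch: upright dark plate 22 mm (x) x 8 mm (y), rising from the sill to 85 mm above the table. Origin: middle of its foot, 30 mm above the table. Squeezing moves it along gate_set's -y, towards the lug.
- catch1_lug: Fixed lug of the first catch, a like plate 22 x 8 mm, top 85 mm above the table, on the -y side of the tab. Origin: middle of its foot, 30 mm above the table. Tab centre to lug centre: 36 mm when out (44 mm over the outer faces), 22 mm when home (30 mm over the outer faces). Below both runs a bolt rod, its top 43 mm above the table.
- catch2 (a joint): As catch1, for the second catch, the one beside the gate. It is blocked until the first catch is home; its bolt stands in front of the gate's end stile until it is home.
- catch2_tab: Sliding tab of the second catch, same shape and origin as catch1_tab.
- catch2_lug: Fixed lug of the second catch, same shape and origin as catch1_lug.
- gate (a joint): Gate angle, rad: 0 shut, 1.57 square to the sill, stop at 1.8. Grows as the free end swings to gate_set's -x (the robot's side), clockwise from above. A ball detent resists with about 0.3 N m near 0.4 to 0.6 and lets go by 0.85; throughout a spring pulls shut with 0.06 to 0.17 N m: let go when wide, it swings back to about 0.8.
- gate_leaf: The oak picket gate, 160 mm wide, 105 mm high (136 mm with its finial), 16 mm thick, 160 g. Origin on the table, on the hinge axis; its own -y axis points from the hinge to the free end and turns with it. Three pointed pickets, 22 mm wide, 8 mm thick; end stile 30 x 14 mm.
- gate_finial (a point): Middle of the round oak finial on the gate's end stile, 120 mm above the table, 145 mm from the hinge axis: an upright peg 24 mm across, from 105 to 136 mm above the table.
- gate_hinge (a point): Point on the vertical hinge axis, 120 mm above the table.
- sleigh: Bystander: tin sleigh, 110 x 44 x 66 mm. Origin under its middle. It stands behind the gate or sill, as do penguin, globe shell and music box base, in varying order.
- penguin: Bystander: ceramic penguin 54 mm across, 82 mm high. Origin under its middle.
- globe_shell: Bystander: clear acrylic globe shell, 80 mm across, 67 mm high. Origin under its middle.
- music_base: Bystander: round black music box base 88 mm across, 45 mm high. Origin under its middle.
- fir: Bystander: wooden fir tree 40 mm across, 75 mm high, on the robot's side of the sill. Origin under its middle.
- paint_pot: Bystander: paint pot 36 mm across, 45 mm high, on the robot's side of the sill. Origin under its middle.
- brush: Bystander: brush 150 mm long lying on the robot's side of the sill. Origin under its middle.

How it is judged:
On the way, in this order (a step that is already met when the one before it is completed fails the run):
1. the lock knob is turned past its click (value of joint lock_knob above 1.15 rad), for 0.2 s.
2. the first catch is squeezed home between the fingers, tab against lug (value of joint catch1 above 0.0115 m and contact force between the fingers and catch1_tab above 2 N and contact force between the fingers and catch1_lug above 2 N), for 0.2 s.
3. the second catch is squeezed home between the fingers, tab against lug (value of joint catch2 above 0.0115 m and contact force between the fingers and catch2_tab above 2 N and contact force between the fingers and catch2_lug above 2 N), for 0.2 s.
4. the gate is swung past its detent (value of joint gate above 0.9 rad), for 0.1 s.
At the end, for the whole second after the job is handed in: The gate stands still at 1.4 rad or more (about square to the sill), the fingers bear on it with more than 0.4 N, the lock knob is past its click (over 1.15 rad), both catches are home (over 11.5 mm), and the program has ended holding the gate (value of joint gate above 1.4 rad and velocity of joint gate between -0.1 and 0.1 rad/s and contact force between the fingers and gate_leaf above 0.4 N and value of joint lock_knob above 1.15 rad and value of joint each of catch1, catch2 above 0.0115 m); the arm keeps its last pose, push and grip.
It fails at once if an ornament, the paint pot or the brush is moved by more than 20 mm (distance of any of sleigh, penguin, globe_shell, music_base, fir, paint_pot, brush from where it was at the start of the episode above 0.02 m).
It fails at once if an upright ornament or the pot is tipped (angle between any of sleigh, penguin, globe_shell, music_base, fir, paint_pot's own z axis and vertical above 0.35 rad).
It fails at once if something other than the gripper props the gate (contact force between gate_leaf and sleigh above 0.2 N or contact force between gate_leaf and penguin above 0.2 N or contact force between gate_leaf and globe_shell above 0.2 N or contact force between gate_leaf and music_base above 0.2 N or contact force between gate_leaf and fir above 0.2 N or contact force between gate_leaf and paint_pot above 0.2 N or contact force between gate_leaf and brush above 0.2 N).
It also fails if it takes over 64 s, if anything falls off the work surface, if the arm or the gripper's body presses on something with over 40 N, if the wrist force passes 120 N, or if a joint passes its speed limit or range.

## Working session

There is one attempt and no reset: what is moved stays moved. The work goes in short steps, Python scripts to look and compute and a tool call to move; the robot and the scene stay as the last step left them, time stands still between calls to the robot, and variables do not carry over. Pictures are saved under pics/ and viewed, at most 10 in all, crops included, and the job is handed in when it is done.

Besides the shell and the picture viewer there is one more tool, called after "Emit:" in YAML: its name, and indented under it one key for each argument. move_arm: Moves the arm, as the interface text tells. Its arguments: {"type":"object","properties":{"series":{"type":"string"},"jaw":{"type":"number"},"newtons":{"type":"number"}},"required":["series"]}

```bash
ls; mkdir -p pics; cat > h.py <<'E'
from rig import robot
import numpy as np, cv2
from scipy.spatial.transform import Rotation as R
def tips(cams, names, f='tip_of'):
    for c in cams:
        p=robot.camera(c)
        for n in names:
            r=getattr(robot,f)(p,n)
            print(c,n,[(np.round(np.array(a['xyz'])*1000).astype(int).tolist(),round(a['p'],2)) for a in r[:2]])
        cv2.imwrite(f'pics/{c}_{p["shot"]}.png',p['img'][:,:,::-1])
def pose():
    o=robot.get_obs(); return np.array(o['position']),R.from_quat(o['tool_rot']),o
def togo(xyz_mm,yaw_axis_deg=None):
    "shift in tool axes to world target (mm); tool y axis heading wanted (deg, world)"
    p,r,o=pose(); d=r.inv().apply(np.array(xyz_mm)-p*1000)
    y=r.as_matrix()[:,1]; h=np.degrees(np.arctan2(y[1],y[0]))
    print('shift',np.round(d,1),'y heading',round(h,1),'tilt',np.round(r.as_matrix()[:,2],3),'t',o['time'])
    if yaw_axis_deg is not None:
        a=(yaw_axis_deg-h+90)%180-90; print('turn about tool z',round(-a,1),'or',round(-a+(180 if a>0 else -180),1),'q6',o['q'][5])
E
python3 - <<'E'
from h import *
p,r,o=pose(); print(o); print(r.as_matrix().round(3))
tips(['scene','side'],['gate_set','knob_grip','catch1_tab','catch1_lug','catch2_tab','catch2_lug','gate_finial','gate_hinge','fir','paint_pot','brush','penguin'])
E
```

```text
pics
{'time': 0.0, 'q': array([-1.41253578e+00,  5.28480146e-01,  1.43388167e+00, -1.68113590e-05,
        1.18140270e+00, -1.78518561e-01]), 'joint_velocities': array([ 1.07576657e-03, -1.59324099e-05,  9.42162730e-04, -3.25271734e-04,
       -2.87862764e-04, -1.93298320e-03]), 'joint_torque': array([-6.03947119e-04, -4.40041387e+01, -1.76592869e+01,  6.32940070e-02,
        5.82835218e-02, -1.64794260e-04]), 'position': array([ 0.20643445, -0.58920431,  0.24356956]), 'tool_rot': array([ 9.85854830e-01,  1.67597954e-01,  3.22667929e-06, -1.08595610e-03]), 'ft_force': array([-0.49115055, -0.13865035, -0.4317427 ]), 'moment': array([ 0.01334279,  0.02290745, -0.05772582]), 'grip_force': 0.0, 'grip_width': 0.08653046244425745}
[[ 0.944  0.33  -0.   ]
 [ 0.33  -0.944  0.002]
 [ 0.    -0.002 -1.   ]]
scene gate_set []
scene knob_grip [([575, -172, 68], 0.78)]
scene catch1_tab [([583, -65, 30], 0.55), ([702, -22, -2], 0.16)]
scene catch1_lug [([579, -103, 29], 0.71)]
scene catch2_tab [([592, 32, 29], 0.6)]
scene catch2_lug [([584, -8, 29], 0.61)]
scene gate_finial [([611, 100, 119], 0.63)]
scene gate_hinge [([624, 244, 119], 0.97)]
scene fir [([477, 38, -2], 0.88)]
scene paint_pot [([490, -160, -5], 0.6), ([727, 196, 2], 0.27)]
scene brush [([425, -57, 4], 0.56)]
scene penguin [([726, 197, 1], 0.7)]
side gate_set [([594, 38, 0], 0.81)]
side knob_grip [([574, -170, 65], 0.71)]
side catch1_tab [([582, -67, 30], 0.8)]
side catch1_lug [([577, -103, 29], 0.56)]
side catch2_tab [([588, 31, 30], 0.78), ([710, -14, 2], 0.61)]
side catch2_lug [([585, 1, 26], 0.79)]
side gate_finial [([607, 100, 122], 0.72)]
side gate_hinge [([623, 240, 119], 0.59), ([487, -161, 2], 0.31)]
side fir [([479, 40, 6], 0.87)]
side paint_pot [([490, -157, -2], 0.85), ([708, -17, -1], 0.39)]
side brush [([431, -55, 0], 0.84)]
side penguin [([727, 194, -7], 0.85)]
```

```bash
python3 - <<'E'
from h import *
L=np.array([[0,-215],[0,-142],[0,-106],[0,-46],[0,-10],[14,60],[14,205]],float)
W=np.array([[574.5,-171],[578,-103],[582.5,-66],[584.5,-3.5],[590,31.5],[609,100],[623.5,242]])
lc,wc=L.mean(0),W.mean(0); A=L-lc;B=W-wc
th=np.arctan2((A[:,0]*B[:,1]-A[:,1]*B[:,0]).sum(),(A*B).sum())
Rm=np.array([[np.cos(th),-np.sin(th)],[np.sin(th),np.cos(th)]]); t=wc-Rm@lc
print('th',np.degrees(th),'t',t,'fit',(L@Rm.T+t).round(1).tolist(),'res',(L@Rm.T+t-W).round(1).tolist())
np.save('fit.npy',[th,*t])
k=Rm@[0,-215]+t
togo([*k,150],np.degrees(th)) ; togo([*k,62],np.degrees(th))
E
```

```text
th -4.874132878262206 t [590.81184253  40.78007902] fit [[572.5, -173.4], [578.7, -100.7], [581.8, -64.8], [586.9, -5.1], [590.0, 30.8], [609.9, 99.4], [622.2, 243.8]] res [[-2.0, -2.4], [0.7, 2.3], [-0.7, 1.2], [2.4, -1.6], [-0.0, -0.7], [0.9, -0.6], [-1.3, 1.8]]
shift [ 483.  -272.1   94.6] y heading -70.7 tilt [ 0. -0. -1.] t 1.3
turn about tool z -65.8 or 114.2 q6 -0.1784975274836282
shift [ 483.  -272.1  182.6] y heading -70.7 tilt [ 0. -0. -1.] t 1.3
turn about tool z -65.8 or 114.2 q6 -0.1784975274836282
```

```bash
ls pics
```

```text
scene_1.png
side_2.png
```

View pics/scene_1.png

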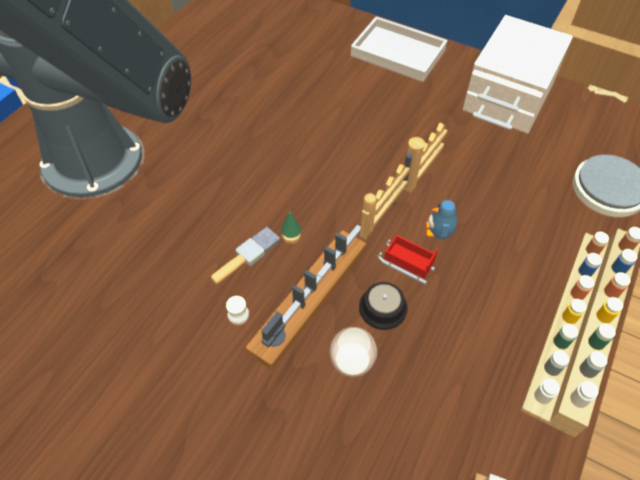

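The picture shows the sill running from the knob (272,330) past the catches (300,296)–(340,242) to the gate finial (369,203). The pot (237,308), brush (245,255) and fir (291,225) are on the robot's side, which agrees with the network positions.

Emit:
move_arm:
  series: "280 -160 30 0 0 -40; 280 -160 30 0 0 -40; 280 -160 30 0 0 -40; 280 -160 30 0 0 -40; 483 -272 50 0 0 -65.8; 483 -272 50 0 0 -65.8; 483 -272 50 0 0 -65.8; 483 -272 50 0 0 -65.8"
  jaw: 0.5
  newtons: 30

```text
time: 1.97
position: [0.4264, -0.3386, 0.2144]
tool_rot: [0.783, 0.622, 0.0, 0.0]
ft_force: [0.4, -0.5, 0.4]
grip_width: 0.0459
grip_force: 0.0
```

```bash
python3 - <<'E'
from h import *
togo([572.5,-173,180],-4.87)
E
```

```text
shift [194.4 104.9  34.4] y heading -13.1 tilt [ 0. -0. -1.] t 1.9667
turn about tool z -8.2 or 171.8 q6 -0.648355493160705
```

Emit:
move_arm:
  series: "194 105 34 0 0 -8.2; 194 105 34 0 0 -8.2; 194 105 34 0 0 -8.2; 194 105 34 0 0 -8.2; 194 105 34 0 0 -8.2; 194 105 34 0 0 -8.2; 194 105 34 0 0 -8.2; 194 105 34 0 0 -8.2"

```text
time: 2.63
position: [0.5724, -0.1754, 0.1801]
tool_rot: [0.738, 0.675, -0.0, -0.0]
ft_force: [0.2, -0.4, -0.7]
grip_width: 0.0433
grip_force: 0.0
```

```bash
python3 - <<'E'
from h import *
tips(['wrist'],['knob_grip','catch1_lug','catch1_tab'])
togo([573,-172.5,70],-4.87)
E
```

```text
wrist knob_grip [([570, -177, 64], 0.81)]
wrist catch1_lug [([428, -53, 2], 0.72), ([573, -98, 29], 0.6)]
wrist catch1_tab [([579, -70, 30], 0.6)]
shift [  5.    1.  110.7] y heading -5.3 tilt [-0. -0. -1.] t 2.8333
turn about tool z -0.5 or 179.5 q6 -0.39386809360380265
```

Emit:
move_arm:
  series: "3 0 40 0 0 0; 3 0 75 0 0 0; 3 0 100 0 0 0; 3 0 110 0 0 0; 3 0 110 0 0 0"

```text
time: 3.25
position: [0.5705, -0.1732, 0.0681]
tool_rot: [0.739, 0.674, -0.001, -0.002]
ft_force: [1.0, 0.6, 0.3]
grip_width: 0.0434
grip_force: 0.0
```

Emit:
move_arm:
  series: "0 0 0 0 0 0; 0 0 0 0 0 0; 0 0 0 0 0 0; 0 0 0 0 0 0"
  jaw: 0
  newtons: 25

```text
time: 3.58
position: [0.5737, -0.1734, 0.0721]
tool_rot: [0.739, 0.674, 0.001, 0.002]
ft_force: [0.0, 0.8, 0.4]
grip_width: 0.0243
grip_force: 0.0
```

Emit:
move_arm:
  series: "0 0 0 0 0 0; 0 0 0 0 0 0; 0 0 0 0 0 0; 0 0 0 0 0 0"

```text
time: 3.92
position: [0.5719, -0.1728, 0.072]
tool_rot: [0.738, 0.675, -0.001, -0.0]
ft_force: [-4.2, -0.2, 9.8]
grip_width: 0.0119
grip_force: 44.7
```

Emit:
move_arm:
  series: "0 0 0 0 0 6; 0 0 0 0 0 12; 0 0 0 0 0 18; 0 0 0 0 0 24; 0 0 0 0 0 30; 0 0 0 0 0 36; 0 0 0 0 0 42; 0 0 0 0 0 42"

```text
time: 4.58
position: [0.5724, -0.173, 0.072]
tool_rot: [0.932, 0.364, -0.0, 0.0]
ft_force: [-2.4, -0.5, 8.9]
grip_width: 0.0119
grip_force: 44.7
```

Emit:
move_arm:
  series: "0 0 0 0 0 6; 0 0 0 0 0 12; 0 0 0 0 0 18; 0 0 0 0 0 24; 0 0 0 0 0 30; 0 0 0 0 0 36; 0 0 0 0 0 40; 0 0 0 0 0 40"

```text
time: 5.25
position: [0.5726, -0.1736, 0.072]
tool_rot: [1.0, 0.025, 0.0, 0.001]
ft_force: [-3.5, -0.9, 8.5]
grip_width: 0.0121
grip_force: 44.5
```

```bash
python3 - <<'E'
from h import *
togo([572,-173,150],-85); print(pose()[2]['moment'],pose()[2]['ft_force'],pose()[2]['grip_width'])
E
```

```text
shift [ -0.6  -0.4 -78. ] y heading -87.2 tilt [ 0.    -0.002 -1.   ] t 5.25
turn about tool z -2.2 or 177.8 q6 1.0431007432112878
[-0.28103028  0.60407265  0.5327033 ] [-3.45667886 -0.94928705  8.50674525] 0.012054551047702786
```

Emit:
move_arm:
  series: "0 0 0 0 0 0; 0 0 0 0 0 0; 0 0 0 0 0 0; 0 0 -40 0 0 0; 0 0 -75 0 0 0; 0 0 -75 0 0 0"
  jaw: 0.5

```text
time: 5.75
position: [0.5768, -0.1746, 0.1512]
tool_rot: [1.0, 0.025, 0.006, 0.003]
ft_force: [1.2, -0.5, 0.1]
grip_width: 0.041
grip_force: 0.0
```

```bash
python3 - <<'E'
from h import *
tips(['wrist'],['catch1_lug','catch1_tab','catch2_lug','catch2_tab','knob_grip'])
togo([579.7,-89.7,147],85.13); togo([586.9+1.0,5.9,147])
E
```

```text
wrist catch1_lug [([580, -100, 32], 0.8)]
wrist catch1_tab [([580, -69, 30], 0.79)]
wrist catch2_lug [([590, -3, 29], 0.86)]
wrist catch2_tab [([588, 28, 30], 0.97)]
wrist knob_grip [([572, -176, 66], 0.7)]
shift [ 12.1 -82.   -3. ] y heading -87.2 tilt [-0.003  0.001 -1.   ] t 6.05
turn about tool z 7.7 or -172.3 q6 1.0423385643245007
shift [  24.9 -177.1   -2.9] y heading -87.2 tilt [-0.003  0.001 -1.   ] t 6.05
```

Emit:
move_arm:
  series: "6 -40 0 0 0 4; 12 -81 0 0 0 7.7; 12 -81 0 0 0 7.7; 12 -81 0 0 0 7.7; 12 -81 30 0 0 7.7; 12 -81 60 0 0 7.7; 12 -81 75 0 0 7.7; 12 -81 75 0 0 7.7"
  jaw: 0.88

```text
time: 6.72
position: [0.5793, -0.0921, 0.0671]
tool_rot: [0.999, -0.043, -0.002, -0.001]
ft_force: [1.0, 0.5, -0.4]
grip_width: 0.0759
grip_force: 0.0
```

```bash
python3 - <<'E'
from h import *
togo([579.7,-89.7,72],85.13); print(pose()[2]['grip_width'],pose()[2]['ft_force'])
E
```

```text
shift [ 0.1 -2.4 -4.9] y heading -95.0 tilt [-0.004  0.001 -1.   ] t 6.7167
turn about tool z -0.1 or 179.9 q6 1.309620678450099
0.07586978931822759 [ 1.01755668  0.48670723 -0.39053637]
```

Emit:
move_arm:
  series: "0 -1 -2 0 0 0; 0 -1 -2 0 0 0; 0 -1 -2 0 0 0; 0 -1 -2 0 0 0; 0 -1 -2 0 0 0; 0 -1 -2 0 0 0; 0 -1 -2 0 0 0; 0 -1 -2 0 0 0"
  jaw: 0
  newtons: 25

```text
time: 7.38
position: [0.5812, -0.0895, 0.073]
tool_rot: [0.999, -0.042, 0.001, 0.0]
ft_force: [-1.9, -6.3, -0.8]
grip_width: 0.0316
grip_force: 6.2
```

Emit:
move_arm:
  series: "0 0 0 0 0 0; 0 0 0 0 0 0; 0 0 0 0 0 0; 0 0 0 0 0 0"

```text
time: 7.72
position: [0.5811, -0.0905, 0.073]
tool_rot: [0.999, -0.043, 0.0, -0.0]
ft_force: [-0.7, 1.2, 6.0]
grip_width: 0.0291
grip_force: 25.0
```

Emit:
move_arm:
  series: "0 0 0 0 0 0; 0 0 0 0 0 0; 0 0 0 0 0 0; 0 0 0 0 0 0"

```text
time: 8.05
position: [0.5811, -0.0904, 0.073]
tool_rot: [0.999, -0.043, 0.0, -0.0]
ft_force: [-1.1, 1.0, 5.4]
grip_width: 0.0298
grip_force: 25.0
```

Emit:
move_arm:
  series: "0 0 0 0 0 0; 0 0 0 0 0 0; 0 0 0 0 0 0; 0 0 0 0 0 0; 0 0 -40 0 0 0; 0 0 -75 0 0 0; 0 0 -75 0 0 0; 0 0 -75 0 0 0"
  jaw: 0.88

```text
time: 8.72
position: [0.5823, -0.091, 0.1493]
tool_rot: [0.999, -0.043, 0.002, 0.001]
ft_force: [-1.0, -0.2, -0.1]
grip_width: 0.0728
grip_force: 0.0
```

```bash
python3 - <<'E'
from h import *
tips(['wrist','side'],['catch1_tab','catch2_lug','catch2_tab'])
togo([587.8,5.9,72],85.13); print(pose()[2]['grip_width'])
E
```

```text
wrist catch1_tab [([580, -83, 29], 0.69)]
wrist catch2_lug [([590, -8, 30], 0.6)]
wrist catch2_tab [([591, 27, 29], 0.59)]
side catch1_tab [([581, -80, 29], 0.56)]
side catch2_lug [([586, -1, 28], 0.5)]
side catch2_tab [([607, 101, 120], 0.52), ([588, 31, 32], 0.51)]
shift [ -0.6 -96.3  74.4] y heading -94.9 tilt [-0.002  0.001 -1.   ] t 9.1167
turn about tool z -0.0 or 180.0 q6 1.3121887205416676
0.0765741697356396
```

Emit:
move_arm:
  series: "-0.6 -40 0 0 0 0; -0.6 -80 0 0 0 0; -0.6 -95 0 0 0 0; -0.6 -95 0 0 0 0; -0.6 -95 25 0 0 0; -0.6 -95 45 0 0 0; -0.6 -95 54 0 0 0; -0.6 -95 54 0 0 0"

```text
time: 9.78
position: [0.5866, 0.004, 0.0909]
tool_rot: [0.999, -0.043, -0.003, -0.0]
ft_force: [-1.0, -0.2, -0.9]
grip_width: 0.0765
grip_force: 0.0
```

Emit:
move_arm:
  series: "0 0 0 0 0 0; 0 0 0 0 0 0; 0 0 0 0 0 0; 0 0 0 0 0 0; 0 0 0 0 0 0; 0 0 0 0 0 0; 0 0 0 0 0 0; 0 0 0 0 0 0"
  jaw: 0

```text
time: 10.45
position: [0.5892, 0.0061, 0.0944]
tool_rot: [0.999, -0.043, 0.001, -0.001]
ft_force: [-0.4, -3.9, -0.8]
grip_width: 0.0313
grip_force: 5.3
```

Emit:
move_arm:
  series: "0 0 0 0 0 0; 0 0 0 0 0 0; 0 0 0 0 0 0; 0 0 0 0 0 0; 0 0 0 0 0 0; 0 0 0 0 0 0; 0 0 0 0 0 0; 0 0 0 0 0 0"

```text
time: 11.12
position: [0.5891, 0.005, 0.0944]
tool_rot: [0.999, -0.043, 0.001, -0.001]
ft_force: [0.3, 5.4, 6.4]
grip_width: 0.0291
grip_force: 25.0
```

Emit:
move_arm:
  series: "0 0 0 0 0 0; 0 0 0 0 0 0; 0 0 0 0 0 0; 0 0 0 0 0 0; 0 0 -40 0 0 0; 0 0 -80 0 0 0; 0 0 -90 0 0 0; 0 0 -90 0 0 0"
  jaw: 0.7

```text
time: 11.78
position: [0.5908, 0.0035, 0.1869]
tool_rot: [0.999, -0.043, 0.004, 0.001]
ft_force: [0.0, 0.3, -0.8]
grip_width: 0.06
grip_force: 0.0
```

```bash
python3 - <<'E'
from h import *
tips(['wrist','side'],['catch1_tab','catch2_lug','catch2_tab','gate_finial','gate_hinge','knob_grip'])
togo([609.5,99.7,185],-4.87); print(pose()[2]['grip_width'])
E
```

```text
wrist catch1_tab [([581, -82, 30], 0.7)]
wrist catch2_lug [([590, -6, 30], 0.8)]
wrist catch2_tab [([586, 12, 30], 0.9)]
wrist gate_finial [([608, 100, 121], 0.68)]
wrist gate_hinge []
wrist knob_grip [([573, -177, 66], 0.62)]
side catch1_tab [([581, -77, 28], 0.49)]
side catch2_lug [([584, -3, 27], 0.53)]
side catch2_tab [([586, 18, 29], 0.55), ([591, 40, -1], 0.53)]
side gate_finial [([610, 97, 122], 0.68), ([708, 86, -1], 0.68)]
side gate_hinge [([622, 238, 119], 0.84)]
side knob_grip [([575, -172, 66], 0.58)]
shift [ 13.  -96.8  -1.8] y heading -94.9 tilt [-0.  0. -1.] t 12.4833
turn about tool z 90.0 or -90.0 q6 1.4741158884960144
0.060723308561989306
```

Emit:
move_arm:
  series: "4 -30 0 0 0 -7; 8 -60 0 0 0 -14; 12 -90 0 0 0 -21; 13 -97 0 0 0 -28; 13 -97 0 0 0 -35; 13 -97 0 0 0 -42; 13 -97 0 0 0 -49; 13 -97 0 0 0 -56"

```text
time: 13.15
position: [0.6096, 0.1002, 0.1833]
tool_rot: [0.901, 0.434, 0.0, 0.0]
ft_force: [1.0, -0.5, -0.1]
grip_width: 0.0608
grip_force: 0.0
```

Emit:
move_arm:
  series: "0 0 0 0 0 -7; 0 0 0 0 0 -14; 0 0 0 0 0 -21; 0 0 0 0 0 -28; 0 0 0 0 0 -34; 0 0 0 0 0 -34"

```text
time: 13.65
position: [0.6095, 0.1, 0.1833]
tool_rot: [0.736, 0.677, -0.0, -0.0]
ft_force: [-0.1, -0.1, -0.5]
grip_width: 0.0607
grip_force: 0.0
```

```bash
python3 - <<'E'
from h import *
tips(['wrist'],['gate_finial','gate_hinge'])
togo([609,99.3,127],-4.87); print(pose()[2]['grip_width'])
E
```

```text
wrist gate_finial [([612, 99, 123], 0.85)]
wrist gate_hinge []
shift [-0.7 -0.5 56.4] y heading -5.0 tilt [ 0. -0. -1.] t 13.8
turn about tool z -0.2 or 179.8 q6 0.0699000519937003
0.060918947496312326
```

Emit:
move_arm:
  series: "0 0 30 0 0 0; 0 0 50 0 0 0; 0 0 56 0 0 0; 0 0 56 0 0 0"

```text
time: 14.13
position: [0.6082, 0.0999, 0.1255]
tool_rot: [0.737, 0.676, -0.002, -0.002]
ft_force: [-0.1, 0.0, 0.0]
grip_width: 0.0611
grip_force: 0.0
```

Emit:
move_arm:
  series: "0 0 0 0 0 0; 0 0 0 0 0 0; 0 0 0 0 0 0; 0 0 0 0 0 0; 0 0 0 0 0 0; 0 0 0 0 0 0; 0 0 0 0 0 0; 0 0 0 0 0 0"
  jaw: 0
  newtons: 25

```text
time: 14.8
position: [0.61, 0.0999, 0.1278]
tool_rot: [0.737, 0.676, 0.0, 0.0]
ft_force: [0.8, -0.2, 2.0]
grip_width: 0.0231
grip_force: 25.0
```

Emit:
move_arm:
  series: "0.8 -15.2 0 0 0 6; 3.2 -30.1 0 0 0 12; 7.1 -44.8 0 0 0 18; 12.5 -59 0 0 0 24; 19.4 -72.5 0 0 0 30; 27.7 -85.2 0 0 0 36; 37.2 -97 0 0 0 42; 37.2 -97 0 0 0 42"

```text
time: 15.47
position: [0.5156, 0.148, 0.1278]
tool_rot: [0.931, 0.365, 0.002, -0.001]
ft_force: [1.8, 4.1, -0.8]
grip_width: 0.023
grip_force: 25.0
```

```bash
python3 - <<'E'
from h import *
p,r,o=pose(); print(p,o['grip_width'],o['ft_force'],o['moment'])
v=p[:2]*1000-[622.2,243.8]; print('radius',np.hypot(*v),'g',(-94.87-np.degrees(np.arctan2(v[1],v[0])))%360); togo([600,100,127])
E
```

```text
[0.51561987 0.14800286 0.12780067] 0.023049971668206017 [ 1.79502563  4.12755737 -0.81856356] [ 0.66943346 -0.27905796 -0.27917966]
radius 143.3053246308708 g 43.17992585842896
shift [29.2 92.6  0.8] y heading -47.1 tilt [ 0.002  0.003 -1.   ] t 15.4667
```

Emit:
move_arm:
  series: "0.8 -15.2 0 0 0 6; 3.2 -30.1 0 0 0 12; 7.1 -44.8 0 0 0 18; 12.5 -59 0 0 0 24; 19.4 -72.5 0 0 0 30; 27.7 -85.2 0 0 0 36; 37.2 -97 0 0 0 42; 48 -107.8 0 0 0 48"

```text
time: 16.13
position: [0.4803, 0.2575, 0.1278]
tool_rot: [0.999, -0.045, 0.003, -0.0]
ft_force: [5.5, -2.5, -3.3]
grip_width: 0.0232
grip_force: 25.0
```

Emit:
move_arm:
  series: "0 0 0 0 0 0; 0 0 0 0 0 0; 0 0 0 0 0 0; 0 0 0 0 0 0; 0 0 0 0 0 0; 0 0 0 0 0 0"

```text
time: 16.63
position: [0.4802, 0.2565, 0.1278]
tool_rot: [0.999, -0.042, 0.003, -0.0]
ft_force: [5.5, -1.2, -0.5]
grip_width: 0.0235
grip_force: 25.0
```

```bash
python3 - <<'E'
from h import *
p,r,o=pose(); print(p,o['grip_width'],o['grip_force'],o['ft_force'],o['moment'])
v=p[:2]*1000-[622.2,243.8]; print('radius',np.hypot(*v),'g',(-94.87-np.degrees(np.arctan2(v[1],v[0])))%360)
tips(['side','scene'],['gate_finial','knob_grip','catch1_tab','catch2_tab','fir','paint_pot'])
E
ls pics
```

```text
[0.48021297 0.25645105 0.12778228] 0.02351531313259378 25.001400210312568 [ 5.4910249  -1.19836332 -0.48491849] [-0.22258266 -0.76119523  0.14327036]
radius 142.54952302994755 g 90.22160896872583
side gate_finial [([478, 256, 120], 0.58)]
side knob_grip []
side catch1_tab [([578, -79, 28], 0.59)]
side catch2_tab []
side fir [([476, 39, 4], 0.81)]
side paint_pot [([490, -159, 1], 0.74)]
scene gate_finial [([478, 256, 120], 0.74), ([706, -20, 0], 0.33)]
scene knob_grip [([575, -172, 65], 0.66)]
scene catch1_tab [([583, -81, 31], 0.52)]
scene catch2_tab []
scene fir [([476, 39, -1], 0.57)]
scene paint_pot [([486, -158, -3], 0.57)]
scene_1.png
scene_11.png
side_10.png
side_2.png
side_6.png
side_8.png
wrist_3.png
wrist_4.png
wrist_5.png
wrist_7.png
wrist_9.png
```

View pics/side_10.png

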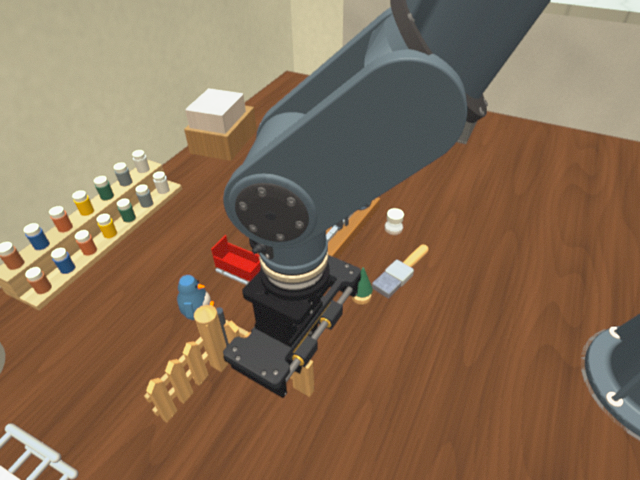

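The side view shows the gripper on the end stile at (303,378), with the gate standing out square from the post at (208,335). The fir (363,285), pot (395,220) and brush (400,270) are untouched. Handing in.

```bash
python3 -c "
from rig import robot
print(robot.hand_in())"
```

```text
the job is handed in; nothing more can be done
None
```

I turned the knob to its stop, squeezed both catches home in order, and handed the job in at about 17 s, with the gripper holding the gate at about 90° (25 N grip); the fir, pot and brush had not moved, the other ornaments I could see looked undisturbed, and the hand-in returned no verdict.

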